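Eject the thick battery pack and catch it with the other finger

ROBOT

A 6-joint arm with a two-finger parallel gripper is mounted at the origin on the work surface. World frame = base frame: x ahead of the robot, y to its left, z up, the work surface at z = 0. Lengths are in m, angles in degrees, forces in N, time in s.
With the tool pointing down it reaches from about 0.4 to 0.825 m from the base axis. Payload 7 kg.
Tool frame: the origin (TCP) lies at the very end of the fingers, on their centre line; the grasp point (between the pads) lies hold_point_z behind it (hold_point_z is the distance from the TCP to the grasp point, in m); z points along the fingers, y is the direction in which the jaws open and shut (so a half turn about z gives the same grasp; the last joint's range is limited). The gripper opens to 88 mm and grips with 3 to 60 N. Pads are 19 mm wide; open, the fingers measure 130 mm over their backs; the gripper's body (78 mm by 193 mm) begins 47 mm behind the grasp point.
Start: joints at [88.528, 20.546, 0.682, 0, -70.136, -16.507], TCP at [0.208, 0.642, 0.227] pointing down, gripper open.
Joint ranges: [-176.03, 176.03], [-82.01, 121.73], [-58.28, 71.71], [-173.87, 95.51], [-174.79, -0.11], [-173.66, 173.66]. Speed limits (degrees/s): [136.94, 136.94, 172.46, 180, 180, 180].

INTERFACE

Orientations are given as [roll, pitch, yaw] about the fixed x, y, z axes, in that order (R = Rz(yaw) Ry(pitch) Rx(roll)).
In Python, from plant import get_obs, snapshot, close_job, hold_point_z gives the robot as it stands. The module is installed in compiled form; this text tells all that it offers.
- The arm moves only by the tool jog_arm, never from a script. Its argument "commands" is a list of rows, each a list of 4 numbers: the shift along the world's x, y, z in mm, then the turn about the world's z in degrees. In form: [[x, y, z, turn], ...]. A call has exactly 10 rows; each row shifts and turns the commanded pose from where the row before left it; what a row does not reach is not made up. A row lasts 1/12 s, in which the tool goes at most 41.7 mm and 7.16 degrees, less where a joint would pass 70% of its speed; a pose out of reach is approached as far as the arm can. A call is refused whole if a number of a shift passes 41.7 or a number of a turn 7.16, either way. A call with a gripper value outside its range is refused whole. "fingers" is the finger opening in mm, from 0 to 87.6, set as the call begins (left out, the last holds). The fingers move at their own pace and stop on an object; the grip force is fixed at half the most. Time passes only in rows, so rows that do not move let the fingers close, or fill a call up. It gives the time, the measured TCP pose, the force and the opening at its end, in the units of the state.
- get_obs(): the state, without advancing time (a new reading comes with each control period).
- snapshot(name): name is "side" or "top"; returns a dict with "image" (384x512x3 uint8, red, green, blue), "fov_y" (degrees; the focal length in pixels is half the picture's height over the tangent of half this angle, whatever the lens; pixels are square), "cx", "cy" (the principal point, pixels), "dist_coeffs" ([k1, k2, p1, p2, k3] as OpenCV has them; the pictures are not rectified), "rvec" (rotation vector, rad) and "tvec" (3), from world to camera coordinates, as OpenCV has them. Camera axes: x right, y down, z forward; pixel columns grow to the right and rows downward; lengths in m; the calibration is good to about 2 mm. A picture is of the moment at which its call begins. There is no depth.
- close_job(): hands the job in, once; it reports no verdict.
The state is a dict: "clock": time; "joint_pos": joint angles; "qvel": joint speeds; "tau": joint torques, N m; "tool_pos": TCP position; "orientation": TCP orientation; "force": force on the tool from outside, world axes, zero at the start; "moment": the same for the moment, N m; "opening": finger opening in m.
Only numpy, scipy, OpenCV 4.12 (cv2) and the standard library are available. Lean on these libraries where they do the work, as an engineer would, in place of code of your own. Each camera call takes 0.05 s, during which the arm holds its last target.

TASK

In the two-bay battery charger, eject the thicker of the two packs: press the release key beside its bay right down with one finger while your other finger stands in front of the pack, so that the pack springs out of its latch, runs against that finger and stops on the charger's front deck instead of shooting off. Then take your hand away and leave the pack lying there, unlatched, in line with its bay. Do not grip or lift anything, leave the thin pack latched in its bay and do not disturb the other things on the table.

Things in the scene. Friction and masses are not known exactly. Their poses are not given: they have to be found in the camera images.
- charger: Grey two-bay battery charger, fixed, 220 mm deep (x), 236 wide (y). Origin: centre of its underside on the table; x to its rear, y to its left, z up. Flat slippery deck 20 mm above the table from x = -115 (front edge) to the rear housing (x = 56 to 105, 60 mm high). Bays open on top, centred at y = +38 and -38, between walls 38 mm above the table that begin at x = -30.
- deck_front (a point): Middle of the deck's front edge (charger x = -115 mm, 20 mm above the table). Between the bays and this edge the deck is flat and free but for the two keys and the hooks. A released pack that nothing stops slides over this edge, either side of this point.
- ejector_left (a joint): Spring ejector behind the left bay's pack: 0 with the pack latched, 0.012 m at the end of its stroke. It pushes the pack to the front with about 10 N falling to 7.4 N; released, the pack shoots out at up to 1 m/s. Past the 12 mm stroke nothing pushes it, and a pack stopped on the deck stays where it is.
- ejector_right (a joint): The same for the right bay's pack.
- key_left (a joint): Travel of the left bay's release key, pressed straight down: 0 up, 0.008 m right down; springs back (1.5 rising to 3.5 N, plus 1 to 2 N of rubbing). It carries two steel hooks, 6 mm high, standing before the edges of the pack's end plate; they sink into the deck and let go at about 0.005. A pack is clear of them when 12 mm out; 20 to 50 mm out is right.
- key_right (a joint): The same for the right bay's release key.
- key_left_top (a point): Centre of the top of the left release key: dark ribbed cap, 36 mm (charger x) by 26 mm (charger y), at charger x = -88, y = +94 mm: 56 mm to the left of the bay's centre line and 48 mm ahead of the pack's front face. Its top is 11 mm above the deck when up, 3 mm when down. The deck in front of the pack, beside the key, is free.
- key_right_top (a point): The same for the right release key, at charger x = -88, y = -94 mm: 56 mm to the right of the right bay's centre line.
- thick_pack: Dark battery pack, 90 mm long, body 48 mm wide and 40 mm high; at its front an end plate 60 mm wide, 7 mm thick, 41 mm high, 6 mm past the body on both sides. Seven 2 mm ridges across its top. Starts latched in the left or right bay. Origin: centre of its underside; x to its rear end (as the charger's), front face at x = -45 mm. About 0.28 kg.
- thick_pack_front (a point): Point on the front face of the thick pack's end plate, on its centre line, 15 mm above its underside. When latched it is at charger x = -40 mm.
- thin_pack_front (a point): The same point on the thin pack, which is latched in the other bay and must stay there. Dark battery pack, 90 mm long, body 48 mm wide and 22 mm high; at its front an end plate 60 mm wide, 7 mm thick, 23 mm high, 6 mm past the body on both sides. Smooth top with a grey panel.
- gear: White toothed wheel, 46 mm across, 14 mm high, lying on top of the charger's rear housing. Origin: its underside's centre. Bystander.
- wheel: Small robot wheel with black tyre, 70 mm across, 26 mm high, lying flat beside the charger, to its left. Origin: its underside's centre. Bystander.
- beam: Aluminium channel with holes, 144 mm long, 24 mm wide, 22 mm high, lying beside the charger, to its right. Origin: its underside's centre. Bystander.
- motor: Small gear motor, about 90 mm long, 34 mm high, on the table to the left. Origin: its underside's centre. Bystander.
- screwdriver: Screwdriver, 190 mm long, lying on the table to the right. Origin: its underside's centre. Bystander.
- parts_tray: White open tray with six compartments of small parts, 150 by 200 mm, 40 mm high, at the left. Origin: its underside's centre. Bystander.
- screw_jar: Clear jar with white cap, 54 mm across, 75 mm high, at the right. Origin: its underside's centre. Bystander.
- tape_roll: Paper roll, 72 mm across, 24 mm high, lying flat at the right. Origin: its underside's centre. Bystander.
Not all that is in view belongs to the job. What is shaped like the thick_pack but green is not meant.

How it is judged (in metres and radians):
On the way:
1. the key of the thick pack's bay is held down (more than 6 mm) while the sprung pack lies stopped on the deck, 14 to 60 mm out (((y of thick_pack_front in the frame of charger above 0 m and value of joint key_left above 0.006 m and contact force between the fingers and key_left above 0.3 N) or (y of thick_pack_front in the frame of charger below 0 m and value of joint key_right above 0.006 m and contact force between the fingers and key_right above 0.3 N)) and x of thick_pack_front in the frame of charger between -0.1 and -0.054 m and linear speed of thick_pack below 0.03 m/s), for 0.1 s.
At the end, for the whole second after the job is handed in: The thick pack lies at rest and flat on the charger's deck, 14 to 60 mm out of its latched place, within 8 mm of its bay's centre line and within 7 degrees of its direction; the thin pack is still latched (within 5 mm of its place); both keys are up again (x of thick_pack_front in the frame of charger between -0.1 and -0.054 m and (y of thick_pack_front in the frame of charger between 0.03 and 0.046 m or y of thick_pack_front in the frame of charger between -0.046 and -0.03 m) and height (world z) of thick_pack_front between 0.03 and 0.04 m and angle between thick_pack's own z axis and vertical below 0.06 rad and angle between the x axis of thick_pack and the x axis of charger, either way round below 0.12 rad and linear speed of thick_pack below 0.02 m/s and x of thin_pack_front in the frame of charger between -0.045 and -0.035 m and value of joint each of key_left, key_right below 0.002 m); the robot touches nothing.
It fails at once if the thick pack slides so far that its front passes the front edge of the deck (x of thick_pack_front in the frame of charger below -0.115 m).
It fails at once if a pack is lifted (12 mm) or tipped (0.25 rad) (height (world z) of any of thick_pack_front, thin_pack_front above 0.047 m or angle between any of thick_pack, thin_pack_front's own z axis and vertical above 0.25 rad).
It fails at once if the thin pack is let out of its latch (x of thin_pack_front in the frame of charger below -0.05 m).
It fails at once if another thing on the table is moved more than 30 mm (distance of any of gear, wheel, beam, motor, screwdriver, parts_tray, screw_jar, tape_roll from where it was at the start of the episode above 0.03 m).
It also fails if it takes over 29 s, if anything falls off the work surface, if the arm or the gripper's body presses on something with over 40 N, if the wrist force passes 120 N, or if a joint passes its speed limit or range.

## Working session

There is one attempt and no reset: what is moved stays moved. The work goes in short steps, Python scripts to look and compute and a tool call to move; the robot and the scene stay as the last step left them, time stands still between calls to the robot, and variables do not carry over. Pictures are saved under pics/ and viewed, and the job is handed in when it is done.

Besides the shell and the picture viewer there is one more tool, called by a JSON object that holds its "method" and its "body", one argument or row to a line. jog_arm: Moves the arm, as the interface text tells. Its arguments: {"type":"object","properties":{"commands":{"type":"array","items":{"type":"array","items":{"type":"number"}}},"fingers":{"type":"number"}},"required":["commands"]}

```bash
mkdir -p pics; cat > h.py <<'E'
import cv2,numpy as np
from plant import get_obs,snapshot,close_job,hold_point_z
def cam(n,fn=None):
    s=snapshot(n); 
    if fn: cv2.imwrite('pics/'+fn,s['image'][:,:,::-1])
    h=s['image'].shape[0]; f=h/2/np.tan(np.radians(s['fov_y'])/2)
    s['K']=np.array([[f,0,s['cx']],[0,f,s['cy']],[0,0,1.]]); s['D']=np.array(s['dist_coeffs'],float)
    s['R']=cv2.Rodrigues(np.array(s['rvec'],float))[0]; s['t']=np.array(s['tvec'],float).ravel()
    return s
def ray(s,uv,z):
    p=cv2.undistortPoints(np.array(uv,float).reshape(-1,1,2),s['K'],s['D']).reshape(-1,2)
    d=np.c_[p,np.ones(len(p))]@s['R']; c=-s['R'].T@s['t']
    return c+d*((z-c[2])/d[:,2])[:,None]
def proj(s,P):
    return cv2.projectPoints(np.array(P,float).reshape(-1,1,3),s['R'] if 0 else np.array(s['rvec'],float),s['t'],s['K'],s['D'])[0].reshape(-1,2)
E
python3 - <<'E'
from h import *
import pickle
print(get_obs(),hold_point_z)
for n in('top','side'):
    s=cam(n,n+'0.png'); pickle.dump(s,open(n+'0.pkl','wb')); print(n,-s['R'].T@s['t'],s['R'][2])
    cv2.imwrite('pics/'+n+'0b.png',cv2.resize(s['image'][:,:,::-1],(800,600),interpolation=cv2.INTER_CUBIC))
E
```

```text
{'clock': 0.0, 'joint_pos': array([ 8.85269053e+01,  2.05906551e+01,  6.31342479e-01, -1.86609123e-02,
       -7.01361009e+01, -1.65076865e+01]), 'qvel': array([-0.0126862 ,  0.05161453,  0.03715928,  0.10450855,  0.01798823,
        0.03983195]), 'tau': array([-1.92182000e-03, -5.82713342e+01,  2.93054974e+01,  6.99724361e+00,
        6.81298159e-03, -1.70704088e-04]), 'tool_pos': array([0.20824536, 0.64153776, 0.22561762]), 'orientation': array([ 1.79903534e+02, -1.02943750e-02, -1.79871279e+01]), 'force': array([-0.85192933, -1.02204103,  0.32701815]), 'moment': array([-0.0669997 , -0.05311154, -0.00563739]), 'opening': 0.087651226949551} 0.0188
top [ 0.31985021 -0.0181596   1.30216259] [ 0.16115993 -0.00376047 -0.98692114]
side [-0.13952457 -0.63958451  0.66369734] [ 0.605056    0.58233057 -0.54295335]
```

View pics/top0b.png

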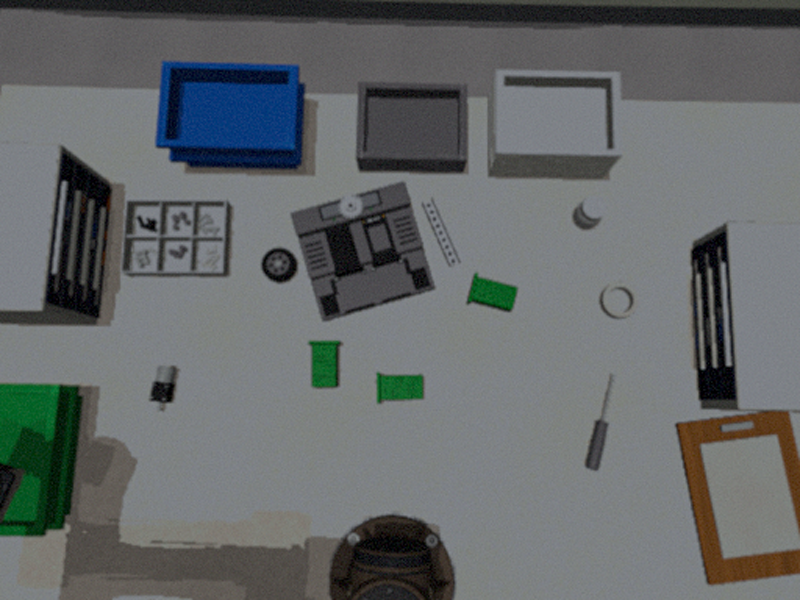

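View pics/side0b.png

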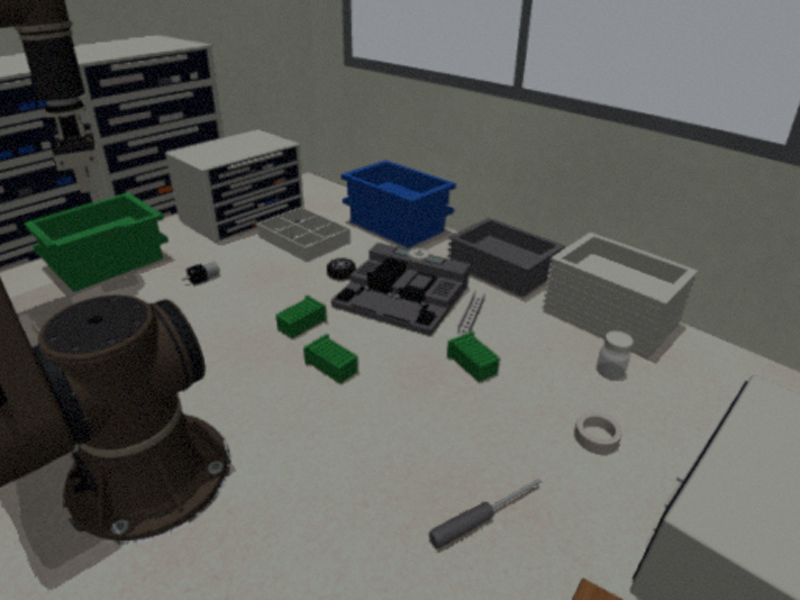

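The charger sits at about (365,250) in the enlarged top view. The left pack is dark with no panel, so it looks thick; the right one has a grey panel. I'll zoom in.

```bash
python3 - <<'E'
import cv2
for n,(x0,x1,y0,y1) in {'top':(180,285,110,210),'side':(205,310,150,216)}.items():
    i=cv2.imread(f'pics/{n}0.png')[y0:y1,x0:x1]
    i=cv2.convertScaleAbs(cv2.resize(i,None,fx=5.9 if n=='top' else 7.5,fy=5.9 if n=='top' else 7.5,interpolation=cv2.INTER_CUBIC),alpha=1.7)
    cv2.imwrite(f'pics/{n}0z.png',i);print(i.shape)
E
```

```text
(590, 620, 3)
(495, 788, 3)
```

View pics/top0z.png

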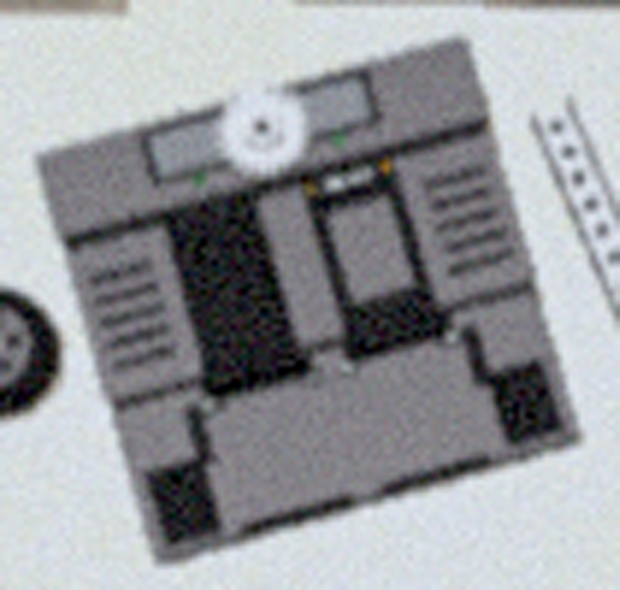

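View pics/side0z.png

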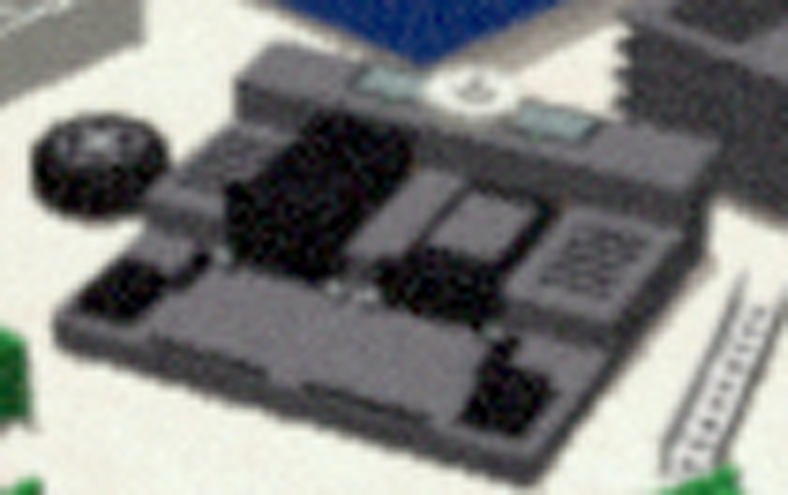

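Thick pack: left bay (zoom ~(240,290); tall in the side view). Left key at zoom (183,503), right key (527,402). Next I measure the keys, corners and packs.

```bash
python3 - <<'E'
from h import *
import pickle
L={'top':[((183,503),(-88,94,31)),((527,402),(-88,-94,31)),((38,155),(105,118,60)),((465,38),(105,-118,60)),((158,545),(-115,118,20)),((580,436),(-115,-118,20)),
  ((206,391),(-40,64,60)) ],
 'side':[((122,290),(-88,94,31)),((510,400),(-88,-94,31)),((275,45),(105,118,60)),((718,148),(105,-118,60)),((55,325),(-115,118,20)),((538,465),(-115,-118,20))]}
off={'top':(180,110,5.9),'side':(205,150,7.5)}
allw=[];allc=[]
for n in L:
    s=pickle.load(open(n+'0.pkl','rb'));x0,y0,k=off[n]
    g=cv2.cvtColor(s['image'],cv2.COLOR_RGB2GRAY)
    W=[];C=[]
    for uv,c in L[n][:6]:
        u=np.array([(uv[0]+.5)/k-.5+x0,(uv[1]+.5)/k-.5+y0])
        if c[2]==31: # dark blob centroid
            m=(cv2.GaussianBlur(g,(0,0),.7)<45).astype(np.uint8)
            w=np.zeros_like(m);cv2.circle(w,tuple(int(round(a)) for a in u),8,1,-1);
            nl,lab,st,ce=cv2.connectedComponentsWithStats(m,connectivity=4)
            l=lab[int(round(u[1])),int(round(u[0]))]
            print(n,'blob',l,st[l],ce[l],u)
        W.append(ray(s,u,c[2]/1e3)[0,:2]);C.append(c[:2])
    W=np.array(W);C=np.array(C)/1e3
    def fit(W,C):
        a=C-C.mean(0);b=W-W.mean(0)
        th=np.arctan2((a[:,0]*b[:,1]-a[:,1]*b[:,0]).sum(),(a*b).sum())
        R=np.array([[np.cos(th),-np.sin(th)],[np.sin(th),np.cos(th)]])
        o=W.mean(0)-R@C.mean(0);return th,R,o
    allw.append(W);allc.append(C)
    th,R,o=fit(W,C);print(n,np.degrees(th),o,'res mm\n',np.round((W-(C@R.T+o))@R*1e3,1))
W=np.vstack(allw);C=np.vstack(allc);th,R,o=fit(W,C);print('all',np.degrees(th),o,np.round((W-(C@R.T+o))@R*1e3,1))
print('key',R@[-.088,.094]+o,'pack',R@[-.04,.038]+o)
E
```

```text
top blob 29 [205 179  12  23 148] [211.02702703 192.86486486] [210.60169492 194.83898305]
top blob 25 [258 166  17  19 144] [266.93055556 176.45833333] [268.90677966 177.72033898]
top 17.35363631152054 [0.63113983 0.07099348] res mm
 [[-3.3  0.5]
 [-1.5  0.1]
 [-2.5 -0.6]
 [-2.6  2.8]
 [ 7.8 -4.3]
 [ 2.1  1.4]]
side blob 116 [ 210  154  142   55 2317] [281.5174795  177.35433751] [220.83333333 188.23333333]
side blob 116 [ 210  154  142   55 2317] [281.5174795  177.35433751] [272.56666667 202.9       ]
side 18.507493350171245 [0.62455198 0.0662452 ] res mm
 [[-0.3 -0.2]
 [-2.   0.6]
 [-1.6 -2.1]
 [-1.   3.2]
 [ 3.2 -3.3]
 [ 1.8  1.8]]
all 17.93136470931173 [0.62784734 0.06862028] [[ 1.5  2.7]
 [ 1.5  2.3]
 [ 2.6 -0.4]
 [ 0.1  3.1]
 [12.8 -2. ]
 [ 4.8  3.7]
 [-5.1 -2.4]
 [-5.  -1.6]
 [-6.6 -2.3]
 [-3.7  3. ]
 [-1.9 -5.6]
 [-0.9 -0.6]]
key [0.51518137 0.13096111] pack [0.57809096 0.09245937]
```

```bash
cat > ov.py <<'E'
from h import *
import pickle,sys
def over(s,n,o,deg,fn,box,k):
    th=np.radians(deg);R=np.array([[np.cos(th),-np.sin(th)],[np.sin(th),np.cos(th)]])
    x0,x1,y0,y1=box
    i=cv2.convertScaleAbs(cv2.resize(s['image'][y0:y1,x0:x1,::-1],None,fx=k,fy=k,interpolation=cv2.INTER_CUBIC),alpha=1.7)
    def rect(xa,xb,ya,yb,z,c):
        P=np.array([[xa,ya],[xb,ya],[xb,yb],[xa,yb]])/1e3
        P=np.c_[P@R.T+o,[z/1e3]*4]
        u=((proj(s,P)-[x0,y0]+.5)*k-.5)
        cv2.polylines(i,[np.round(u*8).astype(np.int32)],True,c,1,cv2.LINE_AA,3)
    rect(-115,105,-118,118,0,(255,0,255));rect(56,105,-118,118,60,(0,0,255))
    rect(-106,-70,81,107,31,(0,255,255));rect(-106,-70,-107,-81,31,(0,255,255))
    rect(-40,50,14,62,61,(0,255,0));rect(-40,50,-62,-14,42,(255,255,0))
    cv2.imwrite('pics/'+fn,i)
if __name__=='__main__':
    for n,b,k,o,d in (('top',(180,285,110,210),5.9,(.6311,.0700),17.35),('side',(205,310,150,216),7.5,(.6250,.0662),18.3)):
        over(pickle.load(open(n+'0.pkl','rb')),n,o,d,n+'0ov.png',b,k)
E
python3 ov.py
```

```text
(no output)
```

View pics/top0ov.png

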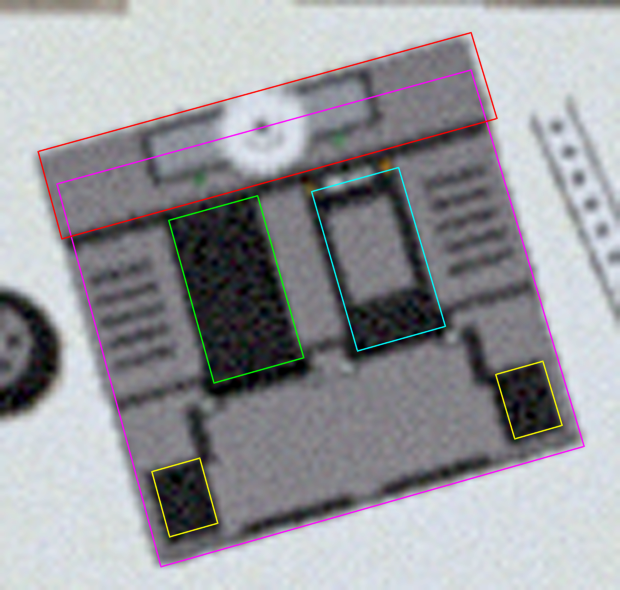

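View pics/side0ov.png

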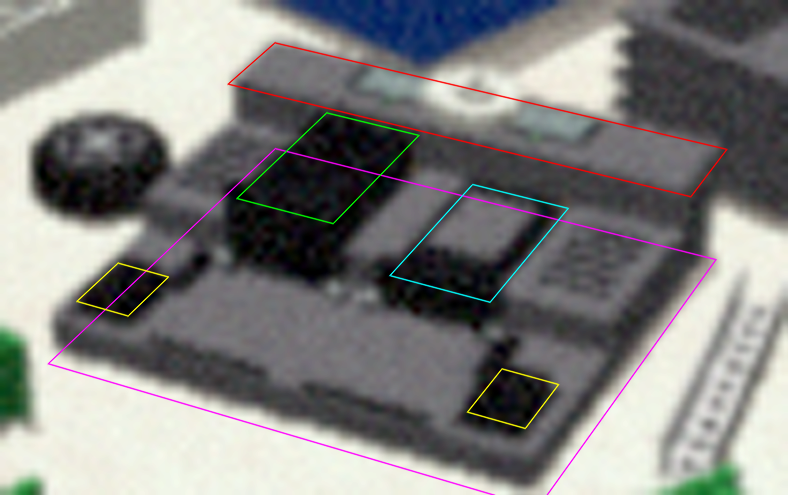

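```bash
python3 - <<'E'
from ov import *
for n,b,k in (('top',(180,285,110,210),5.9),('side',(205,310,150,216),7.5)):
    over(pickle.load(open(n+'0.pkl','rb')),n,np.array([.6285,.0690]),17.3,n+'0ov2.png',b,k)
E
python3 -c "
import cv2,numpy as np
a=cv2.imread('pics/top0ov2.png');b=cv2.imread('pics/side0ov2.png')
cv2.imwrite('pics/side0ov2.png',b)"
```

```text
(no output)
```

View pics/side0ov2.png

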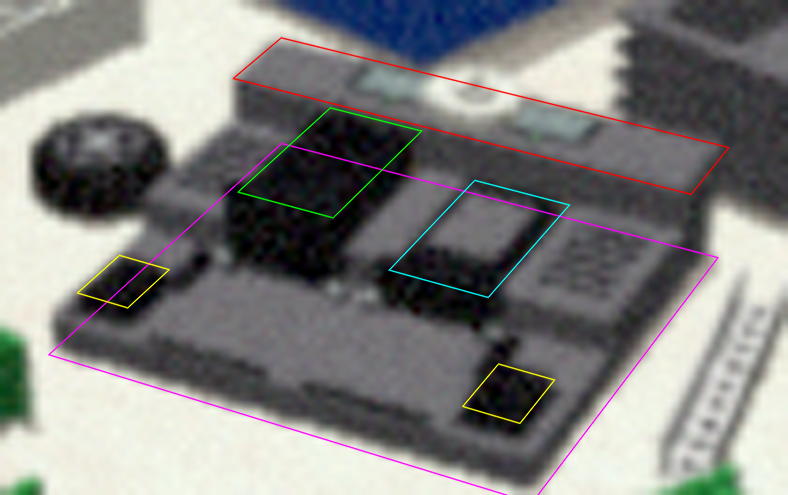

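View pics/top0ov2.png

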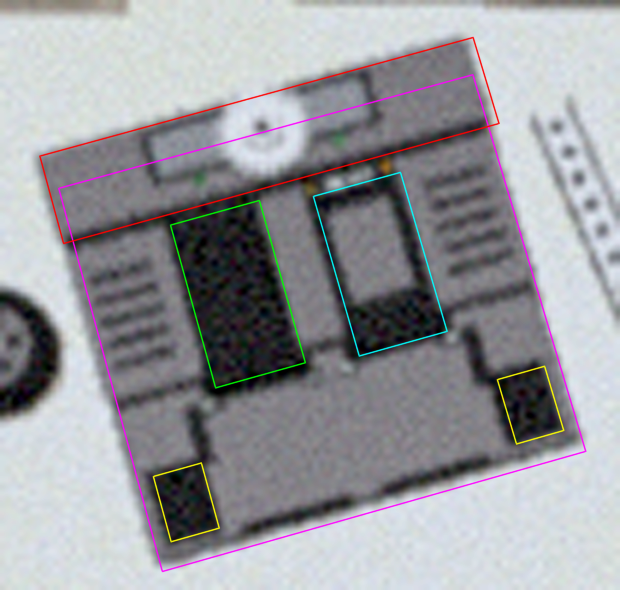

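```bash
python3 - <<'E'
import numpy as np
th=np.radians(17.5);R=np.array([[np.cos(th),-np.sin(th)],[np.sin(th),np.cos(th)]])
T=R@[-.088,.066]+[.6278,.0688];print(T,(T-[.20825,.64154])*1e3)
E
```

```text
[0.52402633 0.10528321] [ 315.77632557 -536.25679161]
```

{"method": "jog_arm", "body": {
  "commands": [
    [15.8,-26.8,0,3.55],
    [15.8,-26.8,0,3.55],
    [15.8,-26.8,0,3.55],
    [15.8,-26.8,0,3.55],
    [15.8,-26.8,0,3.55],
    [15.8,-26.8,0,3.55],
    [15.8,-26.8,0,3.55],
    [15.8,-26.8,0,3.55],
    [15.8,-26.8,0,3.55],
    [15.8,-26.8,0,3.55]
  ],
  "fingers": 35
}}

```text
clock: 0.93
tool_pos: [0.3667, 0.3724, 0.2264]
orientation: [180.0, 0.0, 17.7]
force: [0.2, -0.2, -0.8]
opening: 0.0357
```

{"method": "jog_arm", "body": {
  "commands": [
    [15.8,-26.8,-10,0],
    [15.8,-26.8,-10,0],
    [15.8,-26.8,-10,0],
    [15.8,-26.8,-10,0],
    [15.8,-26.8,-10,0],
    [15.8,-26.8,-10,0],
    [15.8,-26.8,-15,0],
    [15.8,-26.8,-15,0],
    [15.8,-26.8,-15,0],
    [15.8,-26.8,-15,0]
  ]
}}

```text
clock: 1.77
tool_pos: [0.5247, 0.1045, 0.1058]
orientation: [-180.0, 0.0, 17.5]
force: [-0.5, 1.5, 0.5]
opening: 0.035
```

```bash
python3 - <<'E'
from h import *
import pickle
o=get_obs();print(o['clock'],o['tool_pos'],o['orientation'],o['force'],o['opening'])
for n,b,k in (('top',(180,285,110,210),5.9),('side',(205,310,120,216),6)):
    s=cam(n);pickle.dump(s,open(n+'1.pkl','wb'));x0,x1,y0,y1=b
    cv2.imwrite(f'pics/{n}1z.png',cv2.convertScaleAbs(cv2.resize(s['image'][y0:y1,x0:x1,::-1],None,fx=k,fy=k,interpolation=cv2.INTER_CUBIC),alpha=1.7))
E
```

```text
1.7667 [0.52473199 0.10453995 0.10578418] [-1.79995846e+02  4.98838595e-03  1.75289095e+01] [-0.46019188  1.4526171   0.46010886] 0.03503952459476468
```

View pics/top1z.png

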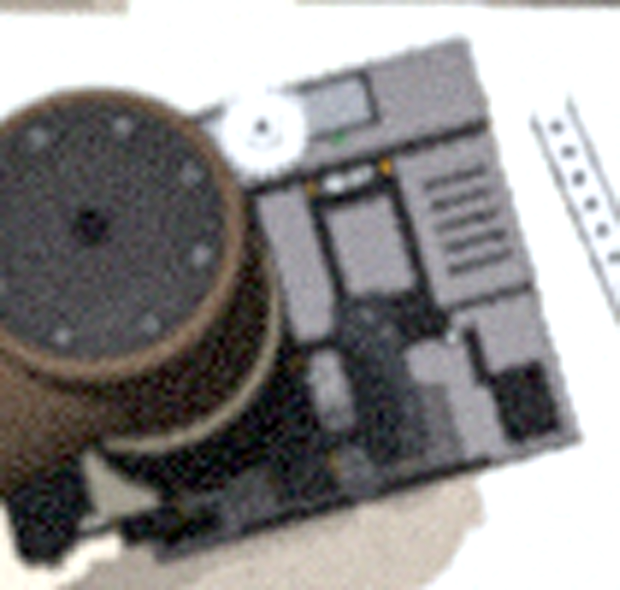

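View pics/side1z.png

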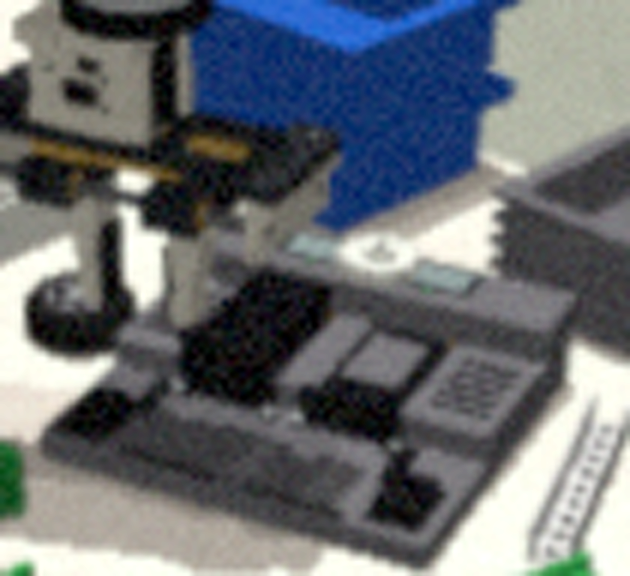

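The fingers show in the side view, with tips at about (95,310) and (185,325). They are aligned with the charger, so I'll descend to about 11 mm above the key and check.

{"method": "jog_arm", "body": {
  "commands": [
    [0,0,-10,0],
    [0,0,-10,0],
    [0,0,-10,0],
    [0,0,-10,0],
    [0,0,-10,0],
    [0,0,-8,0],
    [0,0,-6,0],
    [0,0,0,0],
    [0,0,0,0],
    [0,0,0,0]
  ]
}}

```text
clock: 2.7
tool_pos: [0.5247, 0.1062, 0.0429]
orientation: [-180.0, -0.0, 17.5]
force: [-0.7, -0.1, 0.5]
opening: 0.0353
```

```bash
python3 - <<'E'
from h import *
import pickle
o=get_obs();print(o['clock'],o['tool_pos'],o['orientation'],o['force'],o['opening'])
n='side';s=cam(n);pickle.dump(s,open(n+'2.pkl','wb'))
x0,x1,y0,y1=200,280,140,200;k=9.5
i=cv2.convertScaleAbs(cv2.resize(s['image'][y0:y1,x0:x1,::-1],None,fx=k,fy=k,interpolation=cv2.INTER_CUBIC),alpha=1.8)
T=o['tool_pos'];t=np.radians(17.5);ex=np.array([np.cos(t),np.sin(t),0]);ey=np.array([-np.sin(t),np.cos(t),0])
for sg in(1,-1):
    P=[T+ey*sg*a+ex*b for a,b in((.0175,-.0095),(.0385,-.0095),(.0385,.0095),(.0175,.0095))]
    u=(proj(s,P)-[x0,y0]+.5)*k-.5
    cv2.polylines(i,[np.round(u).astype(np.int32)],True,(0,0,255),1)
cv2.imwrite(f'pics/{n}2z.png',i)
E
```

```text
2.7 [0.52467915 0.10620822 0.04287179] [-1.79999761e+02 -3.15749124e-02  1.75329363e+01] [-0.74940073 -0.06434436  0.47115318] 0.03526678549653366
```

View pics/side2z.png

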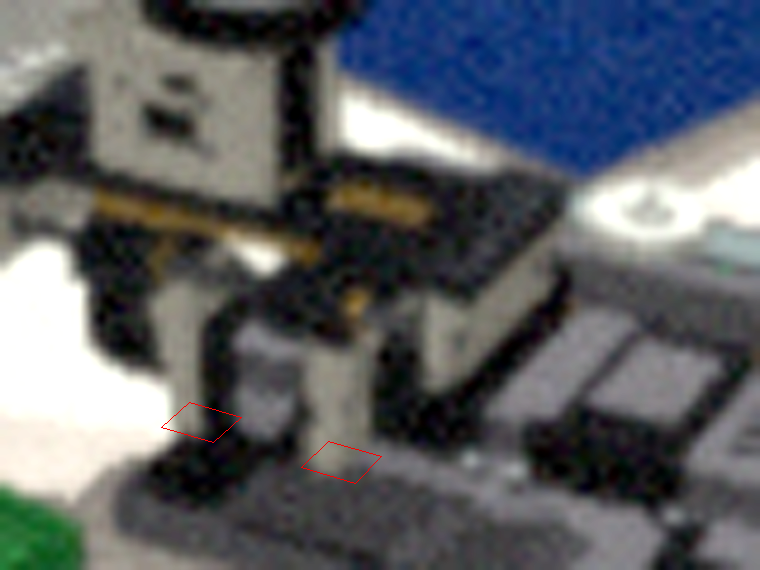

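The fingers line up: the left tip is over the key and the right tip is in front of the pack. Now I press.

{"method": "jog_arm", "body": {
  "commands": [
    [0,0,-4,0],
    [0,0,-4,0],
    [0,0,-4,0],
    [0,0,-3,0],
    [0,0,-3,0],
    [0,0,-2,0],
    [0,0,-1,0],
    [0,0,0,0],
    [0,0,0,0],
    [0,0,0,0]
  ]
}}

```text
clock: 3.58
tool_pos: [0.5241, 0.1057, 0.0229]
orientation: [180.0, 0.0, 17.6]
force: [-7.6, -2.2, 19.7]
opening: 0.0351
```

```bash
cat > look.py <<'E'
from h import *
import sys
o=get_obs();print(o['clock'],o['tool_pos'],o['orientation'],o['force'],o['moment'],o['opening'])
for n,b,k in (('top',(180,285,110,210),5.9),('side',(205,310,140,216),7)):
    s=cam(n);x0,x1,y0,y1=b
    cv2.imwrite(f'pics/{n}{sys.argv[1]}.png',cv2.convertScaleAbs(cv2.resize(s['image'][y0:y1,x0:x1,::-1],None,fx=k,fy=k,interpolation=cv2.INTER_CUBIC),alpha=1.8))
E
python3 look.py 3
```

```text
3.5833 [0.52413254 0.10568239 0.02287256] [1.79974700e+02 9.55686817e-03 1.75584132e+01] [-7.61668886 -2.20865417 19.69001218] [-0.25398375  2.71193245  0.15599237] 0.035140917201521724
```

View pics/side3.png

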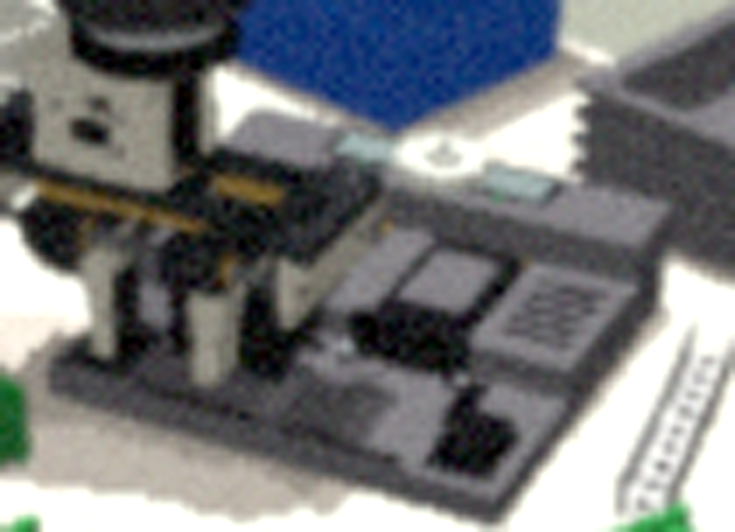

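The key is bottomed (tip z 22.9 mm, 20 N) and the pack is against the right finger. I'll ease the press slightly, hold, and re-read the force.

{"method": "jog_arm", "body": {
  "commands": [
    [0,0,0.5,0],
    [0,0,0,0],
    [0,0,0,0],
    [0,0,0,0],
    [0,0,0,0],
    [0,0,0,0],
    [0,0,0,0],
    [0,0,0,0],
    [0,0,0,0],
    [0,0,0,0]
  ]
}}

```text
clock: 4.52
tool_pos: [0.5241, 0.1057, 0.023]
orientation: [180.0, 0.0, 17.5]
force: [-5.3, -1.2, 15.6]
opening: 0.035
```

```bash
python3 look.py 4
```

```text
4.5167 [0.52407512 0.10568166 0.02298895] [1.79978043e+02 1.89197886e-02 1.75474417e+01] [-5.27941287 -1.20609808 15.62996448] [-0.22006054  2.16980958  0.12873526] 0.035037151090871396
```

View pics/top4.png

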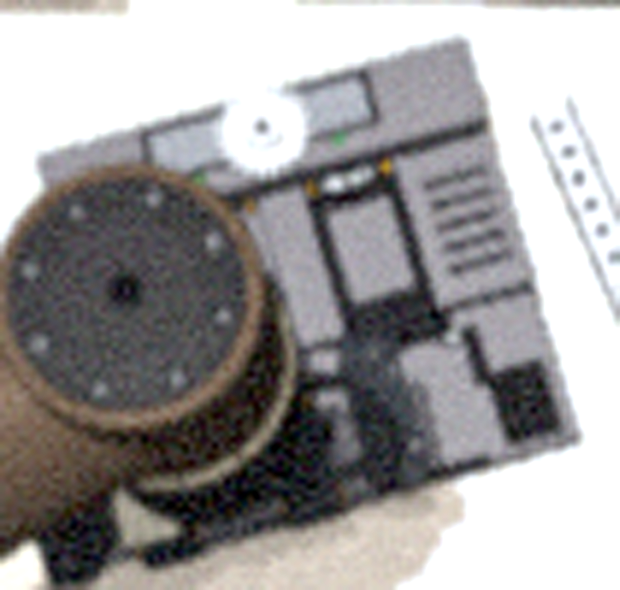

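View pics/side4.png

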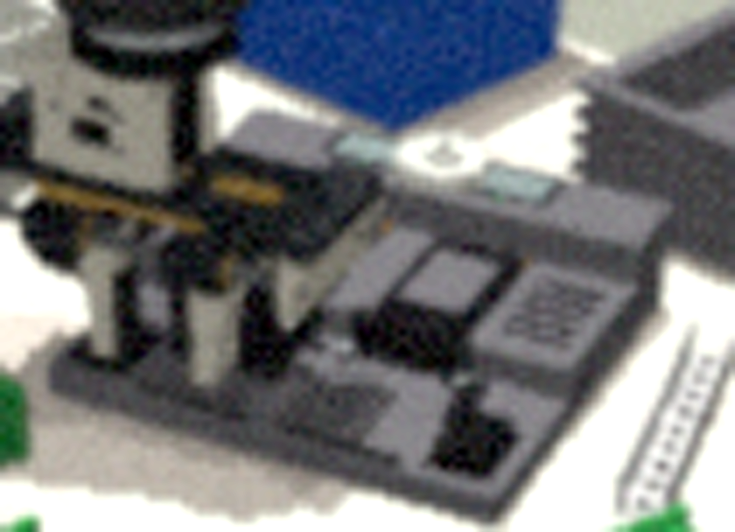

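The lateral force scales with the press force, so it is key friction. The orange contact behind the left bay at (248,205) is now exposed, so the pack has come out. I'll back off slightly to the front and then lift.

{"method": "jog_arm", "body": {
  "commands": [
    [-1,-0.3,0.5,0],
    [-1,-0.3,0.5,0],
    [-1,-0.3,1,0],
    [0,0,2,0],
    [0,0,3,0],
    [0,0,4,0],
    [0,0,6,0],
    [0,0,10,0],
    [0,0,15,0],
    [0,0,20,0]
  ]
}}

```text
clock: 5.45
tool_pos: [0.5203, 0.1045, 0.0841]
orientation: [180.0, 0.2, 17.5]
force: [0.4, -0.3, -0.3]
opening: 0.0351
```

{"method": "jog_arm", "body": {
  "commands": [
    [0,0,25,0],
    [0,0,30,0],
    [0,0,30,0],
    [0,20,20,0],
    [-5,38,0,0],
    [-5,38,0,0],
    [-5,38,0,0],
    [-5,38,0,0],
    [-5,38,0,0],
    [-5,38,0,0]
  ]
}}

```text
clock: 6.28
tool_pos: [0.4905, 0.3546, 0.19]
orientation: [-180.0, -0.0, 17.5]
force: [1.5, -0.5, 0.7]
opening: 0.035
```

```bash
python3 look.py 5
```

```text
6.2833 [0.49050844 0.35461089 0.19003346] [-1.79987680e+02 -8.94943971e-03  1.75227925e+01] [ 1.52125032 -0.46616782  0.74467708] [-0.0184093  -0.16618923 -0.00470145] 0.034955563908665194
```

View pics/top5.png

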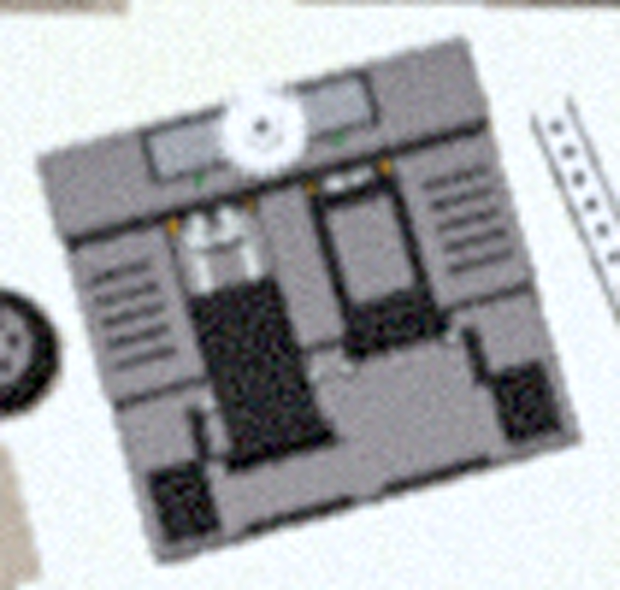

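View pics/side5.png

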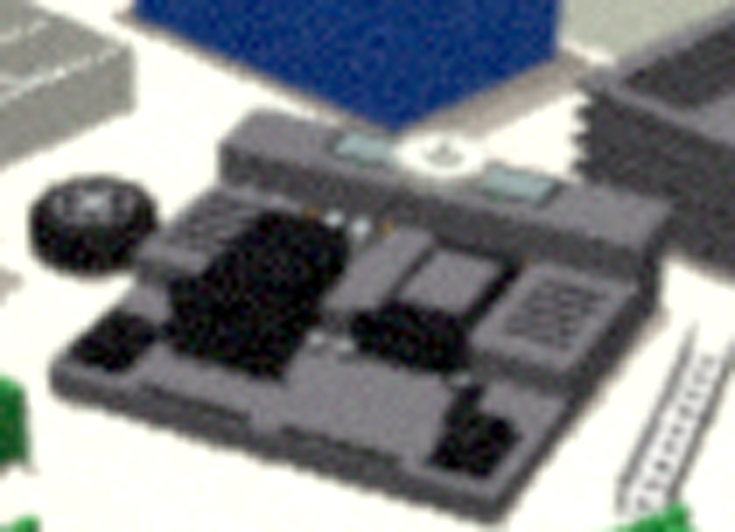

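The pack lies straight in its lane. Its plate edge moved from about (206,391)–(310,365) to (230,468)–(335,438). I'll check the distance.

```bash
python3 - <<'E'
from h import *
s=cam('top')
p=np.array([[206,391],[310,365],[230,468],[335,438]])/5.9+[180,110]
w=ray(s,p,.061)[:,:2];d=(w[2:].mean(0)-w[:2].mean(0))*1e3
t=np.radians(17.4);e=np.array([np.cos(t),np.sin(t)]);n=np.array([-np.sin(t),np.cos(t)])
print('along',d@e,'across',d@n,'yaw',np.degrees(np.arctan2(*(w[2]-w[3])[::-1]))-90,np.linalg.norm(w[2]-w[3]))
o=get_obs();print(o['clock'],o['qvel'].round(2))
close_job()
E
```

```text
along -41.379754378599955 across -1.6507868182776122 yaw 17.50458771893541 0.05591680761309899
6.4333 [-2.26 -1.27 -2.05 -0.11 -0.15  1.  ]
the job is handed in; nothing more can be done
```

I ejected the thick pack from the left bay and it stopped on the deck. I then handed the job in at about 6.4 s. I pressed the left key right down with one finger, with the other finger standing on the bay's centre line to stop the pack. Then I backed off a few millimetres, lifted and moved the arm clear to the left.

**Key press:** the fingertips stopped at z = 23 mm with 16–20 N and held there for over a second, which puts the key at its full travel.

**Last check by camera, after retreating:**
- **Position:** the pack lies about 41 mm out (14–60 mm allowed) and about 2 mm off its starting line.
- **Direction:** its yaw is 17.5°, against about 17.4° for the charger.
- **Other things:** the thin pack is still in its bay. Both keys look up, and the gear, wheel and beam show no movement. I did not compare the other bystanders with their start positions.

**Disagreements:**
- The two cameras placed the charger about 6–8 mm apart at first, mostly because I picked a front corner badly. I used a compromise fit that matched both views to about 2–3 mm.
- While the key was down I read a sideways force of 5–8 N. It fell along with the press force, so I took it as friction on the key rather than the pack pushing.

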